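# Roll a tube into the vee rest, set it to the end stop and clamp it

## Robot

A 6-joint arm with a two-finger parallel gripper is mounted at the origin on the work surface. World frame = base frame: x ahead of the robot, y to its left, z up, the work surface at z = 0. Lengths are in m, angles in rad, forces in N, time in s.
With the tool pointing down it reaches from about 0.35 to 0.975 m from the base axis. Payload 4.9 kg.
Tool frame: the origin (TCP) lies on the centre line of the jaws, within the pads' length; the fingertips stand 17 mm ahead of it and the grasp point (between the pads) lies 2 mm behind it; x points along the fingers, y is the direction in which the jaws open and shut, and the axes are right-handed (so a half turn about x gives the same grasp; the last joint's range is limited). The gripper opens to 85 mm and grips with 20 to 120 N. Pads are 22 mm wide; open, the fingers measure 114 mm over their backs; the gripper's body (76 mm by 85 mm) begins 54 mm behind the grasp point. The pads swing forward as they close: fully open they stand 13 mm farther back than shut.
Start: joints at [1.229, 0.053, 1.613, -0, 1.476, -0.119], TCP at [0.138, 0.61, 0.212] pointing down, gripper open.
Joint ranges: [-3.01, 3.01], [-1.01, 2.22], [0.06, 2.58], [-1.02, 4.17], [0.09, 2.62], [-3.14, 3.14]. Speed limits (rad/s): [2.57, 2.57, 3.14, 3.14, 3.14, 3.14].

## Interface

Orientations are given as a unit quaternion [w, x, y, z].
In Python, from plant import status, viewer, manip gives the robot as it stands.
- The arm moves only by the tool drive_tool, never from a script. Its argument "plan" is a list of rows, each a list of 4 numbers: the shift along the tool's x, y, z in m, then the turn about the tool's x in units of 8 degrees (1.0 is 8 degrees). A call has 1 to 12 rows; each row is the pose to reach, as a shift and turn from the pose commanded when the call began, along the tool's axes at that moment; what a row does not reach only later rows make up. A row lasts 1/10 s, in which the tool goes at most 50 mm and 8.59 degrees, less where a joint would pass 70% of its speed; a pose out of reach is approached as far as the arm can. A call with a gripper value outside its range is refused whole. "fingers" is the finger opening in m, from 0 to 0.0854, set as the call begins (left out, the last holds). The fingers move at their own pace and stop on an object; the grip force is fixed at half the most. Time passes only in rows, so rows that repeat a pose let the fingers close. It gives the time, the measured TCP pose, the force and the opening at its end, in the units of the state.
- status.state(): the state, without advancing time (a new reading comes with each control period).
- viewer.grab_frame(name): name is "side" or "top" or "wrist"; returns the picture (480x640x3 uint8, blue, green, red); there is no depth.
- viewer.calibration(name): a dict with "vfov" (degrees; the focal length in pixels is half the picture's height over the tangent of half this angle, whatever the lens; pixels are square), "cx", "cy" (the principal point, pixels), "rvec" (rotation vector, rad) and "tvec" (3), from world to camera coordinates, as OpenCV has them. Camera axes: x right, y down, z forward; pixel columns grow to the right and rows downward; lengths in m; the calibration is good to about 2 mm. A picture is of the moment at which its call begins: read the wrist's pose just before it. calibration takes no time and is no camera call; for the wrist camera it gives the pose at the moment of the call.
- manip.job_done(): hands the job in, once; it reports no verdict.
The state is a dict: "time": time; "joint_pos": joint angles; "joint_vel": joint speeds; "joint_efforts": joint torques, N m; "tool_pos": TCP position; "tool_rot": TCP orientation; "contact_force": force on the tool from outside, world axes, zero at the start; "ft_torque": the same for the moment, N m; "gripper_width": opening from 0.0 (shut) to 1.0 (fully open).
Only numpy, scipy, OpenCV 4.12 (cv2) and the standard library are available. Lean on these libraries where they do the work, as an engineer would, in place of code of your own. Each camera call takes 0.05 s, during which the arm holds its last target. There are 200 camera calls.

## Task

Get the black tube on the measuring fixture ready for its incoming check: roll it along the deck into the vee (do not pick it up), take the gripper off it so it settles by itself, then press it endways until it is firmly up against the end stop. Then swing the hold-down arm over onto the tube and press it down firmly, but not so hard as to crush the thin-walled tube, and leave it clamped with the gripper clear. Leave the other things on the bench alone.

Things in the scene. Friction and masses are not known exactly. Their poses are not given: they have to be found in the camera images.
- tube: Smooth black thin-walled tube, diameter 40 mm, length 200 mm, 0.25 to 0.4 kg, ends closed by flush flat plugs. Starts lying on the fixture's deck, nearly parallel to the vee (within 0.12 rad). Origin at its centre; y is the tube's axis, x and z turn as it rolls. Pushed sideways it rolls easily and may roll on by itself. In the vee it slides endways with 1 to 3 N.
- fixture: Fixed metal measuring fixture: a flat deck on the robot's side, a vee, and a 56 mm high block behind it (to x = 86 mm). Origin on the bench straight below the middle of the vee's bottom line; z up, x across the vee away from the robot, y along the vee towards the end stop. Deck top 50 mm high, from x = -150 to -18 mm, with a rim 6 mm high at its front edge. Deck and vee: y = -90 to 90 mm.
- vee (a point): Middle of the bottom line of the 90 degree vee, 31.7 mm above the bench; axes as the fixture's. The near flank rises to the deck's edge (x = -18, 50 mm high), the far flank to x = 35, 66.7 mm high. The seated tube's centre lies 28.3 mm above this line, 60 mm above the bench, 10 mm lower than on the deck.
- stop: End stop: rigid upright steel plate at the y end of the vee, 50 mm wide, top 88 mm above the bench. Origin on the stop face at the height of the seated tube's axis, 100 mm from the middle of the vee; the face looks along -y. The tube is home when its end touches the face. Seat it with 5 to 10 N on the stop (besides the sliding drag); over 30 N knocks the stop out of adjustment.
- hold_arm: Hold-down arm: flat steel bar 24 mm wide, 10 mm thick, hinged behind the vee. Origin on the hinge axis: fixture x = 55, y = 0, 105 mm above the bench. Its x points from handle to hinge, y along the hinge, z up when level. Opening angle = tilt of its z: 0 = level over the vee (handle towards the robot), pi/2 = straight up; starts at 1.35 to 1.7, limits -0.4 and 1.75.
- screw (a point): Point on the arm's mid line, 55 mm from the hinge, where a screw carries a rubber foot, 20 mm across (it gives 1 mm per 10 N), that presses on top of the tube with about 2.4 times the handle force: firm is 8 N or more, over 40 N crushes the tube. The screw is set anew each time (foot 15 to 35 mm below the mid line): the foot meets the seated tube at an opening angle of about -0.19 to 0.19.
- bar (a point): Centre of the handle bar at the end of the hold-down arm: round black bar, diameter 12 mm, 70 mm long, parallel to the hinge axis, 130 mm from it. Can be pushed from behind or pressed from above with the fingertips. The hinge is stiff: the arm stays where left and takes 1 to 4 N at the bar to move. To clamp, press 6 to 12 N on the bar; let go, the hinge keeps several newtons on the tube.
- offcut: Bystander: short black tube offcut standing on end, diameter 40, 60 mm high, beyond the end stop. Origin under its centre.
- spanner: Bystander: steel spanner lying on the bench, 150 mm long, beside the fixture's end opposite to the stop. Origin under its middle.
- tape: Bystander: empty tape core, cardboard ring, diameter 90, 50 mm high. Origin under its centre.
- can: Bystander: can, diameter 60, 150 mm high. Origin under its centre.
- jar: Bystander: jar, diameter 70, 70 mm high. Origin under its centre.
Things that resemble listed ones, but are neither listed nor needed, are in the scene too. What is shaped like the stop but red or yellow is not meant. What is meant by the tube is not turquoise, and is the smaller of those in its own colour.

How it is judged:
On the way, in this order (a step that is already met when the one before it is completed fails the run):
1. the tube lies settled in the vee, aligned with it, untouched by the fingers, with the hold-down arm still open (x of tube in the frame of fixture between -0.003 and 0.003 m and z of tube in the frame of fixture between 0.056 and 0.063 m and angle between the y axis of tube and the y axis of fixture, either way round below 0.03 rad and angle between hold_arm's own z axis and vertical above 1 rad and contact force between the fingers and tube below 0.3 N and linear speed of tube below 0.01 m/s), for 0.2 s.
2. the tube, in the vee, is pressed endways against the stop with at least 3 N, the hold-down arm still open (x of tube in the frame of fixture between -0.003 and 0.003 m and z of tube in the frame of fixture between 0.056 and 0.063 m and angle between the y axis of tube and the y axis of fixture, either way round below 0.03 rad and y of tube in the frame of fixture above -0.003 m and angle between hold_arm's own z axis and vertical above 1 rad and contact force between tube and stop above 3 N), for 0.02 s.
3. the hold-down arm is pressed on the tube with at least 8 N, the tube still seated and at the stop (x of tube in the frame of fixture between -0.003 and 0.003 m and z of tube in the frame of fixture between 0.056 and 0.063 m and angle between the y axis of tube and the y axis of fixture, either way round below 0.03 rad and y of tube in the frame of fixture above -0.003 m and contact force between hold_arm and tube above 8 N), for 0.2 s.
At the end, for the whole second after the job is handed in: The tube lies at rest in the vee (centre within 3 mm of the vee's middle plane and at most 3 mm above its seated height, axis within 0.03 rad of the vee), its end within 3 mm of the end stop, and the hold-down arm by itself presses on it with more than 3 N (x of tube in the frame of fixture between -0.003 and 0.003 m and z of tube in the frame of fixture between 0.056 and 0.063 m and angle between the y axis of tube and the y axis of fixture, either way round below 0.03 rad and y of tube in the frame of fixture above -0.003 m and contact force between hold_arm and tube above 3 N and linear speed of tube below 0.01 m/s); the robot touches nothing.
It fails at once if the tube is picked up (more than 20 mm above rolling height) or off the fixture (centre under 45 mm) (z of tube in the frame of fixture above 0.09 m or z of tube in the frame of fixture below 0.045 m).
It fails at once if the end stop is pressed with more than 30 N (contact force between tube and stop above 30 N).
It fails at once if the hold-down arm crushes the tube (over 40 N) (contact force between hold_arm and tube above 40 N).
It fails at once if a bystander is moved by more than 30 mm (distance of any of offcut, spanner, tape, can, jar from where it was at the start of the episode above 0.03 m).
It also fails if it takes over 72 s, if anything falls off the work surface, if the arm or the gripper's body presses on something with over 40 N, if the wrist force passes 120 N, or if a joint passes its speed limit or range.

## Working session

There is one attempt and no reset: what is moved stays moved. The work goes in short steps, Python scripts to look and compute and a tool call to move; the robot and the scene stay as the last step left them, time stands still between calls to the robot, and variables do not carry over. Pictures are saved under pics/ and viewed, about 8 in all and at most 12, crops included, and the job is handed in when it is done.

Besides the shell and the picture viewer there is one more tool, called after "Emit:" by a JSON object that holds its "method" and its "body". drive_tool: Moves the arm, as the interface text tells. Its arguments: {"type":"object","properties":{"plan":{"type":"array","items":{"type":"array","items":{"type":"number"}}},"fingers":{"type":"number"}},"required":["plan"]}

```bash
ls; mkdir -p pics; python3 - <<'E'
from plant import status, viewer
import cv2,numpy as np
print(status.state())
for n in("top","side"):
    im=viewer.grab_frame(n); cv2.imwrite(f"pics/{n}0.png",im); print(n,viewer.calibration(n))
E
```

```text
pics
{'time': 0.0, 'joint_pos': array([ 1.22899783e+00,  5.33328946e-02,  1.61425519e+00, -3.34408680e-05,
        1.47602841e+00, -1.18980734e-01]), 'joint_vel': array([-0.0012012 ,  0.00062103, -0.00272635, -0.00033194, -0.00108851,
        0.00120029]), 'joint_efforts': array([ 8.49857752e-04, -3.93644035e+01, -3.70194519e+01,  4.43093541e-05,
        6.60609832e-03,  3.93789108e-06]), 'tool_pos': array([0.13788815, 0.60892818, 0.21030111]), 'tool_rot': array([ 0.70257086,  0.07791463,  0.70287474, -0.07931327]), 'contact_force': array([ 0.94401893,  0.29030934, -0.75722879]), 'ft_torque': array([ 0.02369158,  0.03116605, -0.01458911]), 'gripper_width': 1.0034755199508973}
top {'vfov': 55.12402253943276, 'cx': 321.7004854446007, 'cy': 245.66573378821894, 'rvec': array([ 2.14579331, -2.13158473,  0.14172452]), 'tvec': array([-0.00217349,  0.50250098,  1.22120573])}
side {'vfov': 44.80090777259001, 'cx': 328.9468855422132, 'cy': 239.56220982291308, 'rvec': array([ 0.06686579, -2.81218841,  1.36600612]), 'tvec': array([0.50947497, 0.09683362, 1.38838344])}
```

View pics/top0.png

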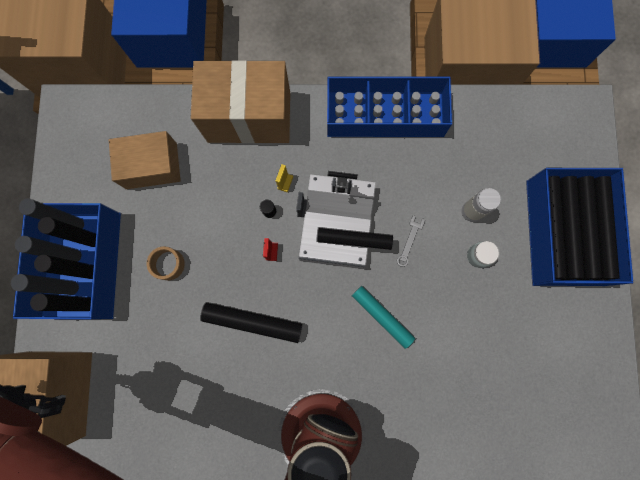

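View pics/side0.png

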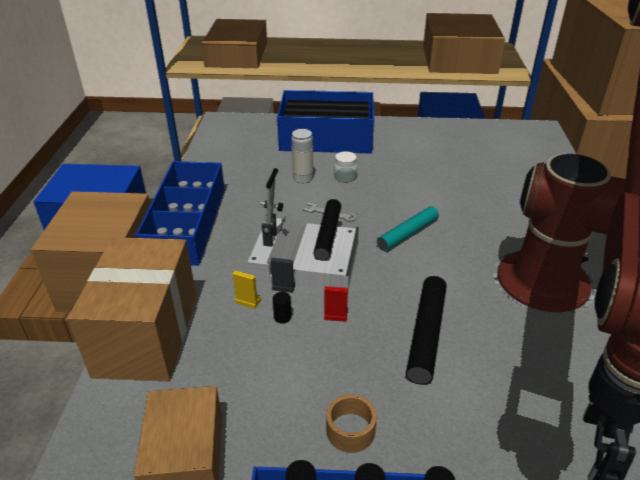

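The top picture shows these candidates for the tube:
- Black tube on the deck, from (317,234) to (393,241): the one I want.
- Longer black tube on the bench at (253,322): too large.
- Turquoise tube at (383,317): wrong colour.
- Tubes in the bins at left and right: not on the fixture.

For the stop, the dark plate at (301,204) is right. The red one at (269,249) and the yellow one at (284,178) are decoys. I'll check both in a close crop.

```bash
cat > h.py <<'E'
import numpy as np,cv2
from plant import status,viewer
def cam(n):
    c=viewer.calibration(n); R=cv2.Rodrigues(c["rvec"])[0]; f=240/np.tan(np.radians(c["vfov"]/2))
    return c,R,f
def ray(n,u,v,z,C=None):
    c,R,f=C or cam(n); o=-R.T@c["tvec"]; d=R.T@np.array([(u-c["cx"])/f,(v-c["cy"])/f,1.])
    return o+d*(z-o[2])/d[2]
def proj(n,p,C=None):
    c,R,f=C or cam(n); q=R@np.asarray(p)+c["tvec"]; return np.array([c["cx"]+f*q[0]/q[2],c["cy"]+f*q[1]/q[2]])
def rot(q):
    w,x,y,z=q; from scipy.spatial.transform import Rotation as S; return S.from_quat([x,y,z,w]).as_matrix()
E
python3 - <<'E'
from h import *
im=cv2.imread("pics/top0.png"); x0,y0=285,160
cr=cv2.resize(im[y0:y0+115,x0:x0+150],None,fx=5,fy=5,interpolation=cv2.INTER_CUBIC); cv2.imwrite("pics/crop0.png",cr)
g=im.max(2)
m=(g<45).astype(np.uint8); n,l,s,c=cv2.connectedComponentsWithStats(m)
C=cam("top")
for i in range(1,n):
    if s[i,4]>30 and 240<c[i][0]<460 and 150<c[i][1]<290:
        r=cv2.minAreaRect(np.argwhere(l==i)[:,::-1].astype(np.float32)); print(s[i],c[i],r,ray("top",*c[i],.07,C).round(4))
m=((im.min(2)>165)).astype(np.uint8); n,l,s,c=cv2.connectedComponentsWithStats(m)
for i in range(1,n):
    if s[i,4]>100 and 280<c[i][0]<460 and 150<c[i][1]<290:
        p=np.argwhere(l==i)[:,::-1].astype(np.float32); b=cv2.boxPoints(cv2.minAreaRect(p)); print(s[i]); print(b,[ray("top",*q,.05,C).round(4)[:2] for q in b])
E
```

```text
[328 172  29   7 128] [342.34375   175.0078125] ((342.10235595703125, 175.1296844482422), (28.27558135986328, 4.790491104125977), 6.709836959838867) [ 0.6924 -0.0541  0.07  ]
[297 196  10  21 107] [302.17757009 207.74766355] ((302.25, 206.75001525878906), (7.273237228393555, 20.238574981689453), 18.434947967529297) [0.6007 0.0541 0.07  ]
[261 200  16  18 198] [268.40909091 208.5959596 ] ((268.3000183105469, 208.6000213623047), (17.441329956054688, 13.416406631469727), 63.43495178222656) [0.598  0.1453 0.07  ]
[ 318  228   75   22 1061] [355.27332705 238.34307257] ((354.9024658203125, 237.8780517578125), (75.09344482421875, 15.018688201904297), 6.34019136428833) [ 0.5179 -0.0887  0.07  ]
[309 175  24  17 317]
[[308.2308  189.15385]
 [310.09232 174.26155]
 [332.00003 177.00002]
 [330.13852 191.89232]] [array([0.6579, 0.0393]), array([0.7004, 0.0347]), array([ 0.6928, -0.0261]), array([ 0.6504, -0.0211])]
[352 180  23  16 223]
[[350.38464 192.9231 ]
 [352.06158 179.50772]
 [374.4616  182.30771]
 [372.78467 195.72308]] [array([ 0.6477, -0.0768]), array([ 0.6858, -0.0815]), array([ 0.6781, -0.1433]), array([ 0.64  , -0.1383])]
[ 299  212   71   53 2106]
[[298.7539  255.96924]
 [304.35388 211.16925]
 [369.95386 219.36926]
 [364.35388 264.16925]] [array([0.4721, 0.0627]), array([0.5958, 0.0492]), array([ 0.5738, -0.13  ]), array([ 0.4509, -0.1141])]
```

View pics/crop0.png

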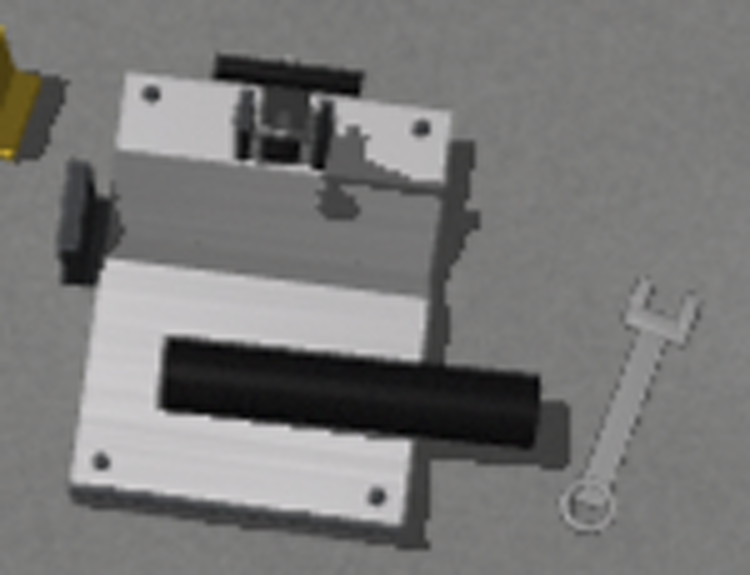

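The crop confirms both. The tube on the deck runs from crop (160,375) to (540,410), and the grey stop plate is at (75,220). The arm stands open at (285,100), and the spanner lies clear at right. Next I set the fixture frame and the target poses.

```bash
cat >> h.py <<'E'
import os
if os.path.exists("fx.npz"): _d=np.load("fx.npz"); O=_d["O"]; ex=_d["ex"]; ey=_d["ey"]
def tofx(p): p=np.asarray(p)[:2]-O; return np.array([p@ex,p@ey])
def tow(x,y): return O+x*ex+y*ey
def goal(x,y,z,yawto=True):
    "shift (tool axes) and turn to bring TCP to fixture x,y, world z with jaw axis along +-ey(yawto) "
    s=status.state(); T=rot(s["tool_rot"]); d=np.append(tow(x,y),z)-s["tool_pos"]
    a=ey if yawto else ex; v=T.T@np.append(a,0); ang=np.degrees(np.arctan2(v[2],v[1])); ang=(ang+90)%180-90
    print("t",round(s["time"],2),"fx",tofx(s["tool_pos"]).round(4),"z",s["tool_pos"][2].round(4),"F",s["contact_force"].round(2),"grip",round(s["gripper_width"],2))
    print("shift",(T.T@d).round(4),"turn units",round(ang/8,2)); print("tool axes in fx: y",tofx(O+T[:2,1]).round(3),"z",tofx(O+T[:2,2]).round(3))
E
python3 - <<'E'
from h import *
C=cam("top"); c=lambda a,b:(285+(a-2)/5,160+(b-2)/5)
A=ray("top",*c(105,260),.05,C)[:2];B=ray("top",*c(428,298),.05,C)[:2]
E1=ray("top",*c(127,72),.056,C)[:2];E2=ray("top",*c(452,110),.056,C)[:2]
F1=ray("top",*c(72,485),.056,C)[:2];F2=ray("top",*c(403,522),.056,C)[:2]
print(A,B,E1,E2,F1,F2)
for p,q in((A,B),(E1,E2),(F1,F2)): print(np.linalg.norm(p-q),np.degrees(np.arctan2(*(p-q)[[0,1]])))
ey=(A-B)+(E1-E2)+(F1-F2); ey/=np.linalg.norm(ey); ex=np.array([ey[1],-ey[0]])
xs=[]
for p,q,x in((A,B,-18),(E1,E2,86),(F1,F2,-150)): m=(p+q)/2; xs.append(m-ex*x/1000)
print(xs); O=np.mean(xs,0); np.savez("fx.npz",O=O,ex=ex,ey=ey)
E
python3 - <<'E'
from h import *
C=cam("top")
t=[tofx(ray("top",*p,.07,C)) for p in((317.6,234),(392.6,242),(354.9,237.9))];print("O",O,ex,"tube",t)
print("stop",tofx(ray("top",300,193,.088,C)),tofx(ray("top",299,211,.088,C)))
print("bar",tofx(ray("top",342.1,174.5,.235,C)))
goal(t[2][0]-.045,t[2][1],.15)
E
```

```text
[0.59462051 0.04578685] [ 0.57425011 -0.13071238] [0.6993316  0.03468857] [ 0.6783428  -0.14413744] [0.46964866 0.06164218] [ 0.45076756 -0.11585956]
0.1776708560271609 6.583577666921141
0.1800535238419075 6.694176164419014
0.17850312360560858 6.071798393598467
[array([ 0.60232136, -0.04448493]), array([ 0.60338162, -0.04506301]), array([ 0.60925855, -0.04396002])]
O [ 0.60498718 -0.04450265] [ 0.99366958 -0.11234219] tube [array([-0.0817577,  0.0474963]), array([-0.07972863, -0.15333434]), array([-0.08053476, -0.0526033 ])]
stop [0.01993925 0.10687041] [-0.0291165   0.10327859]
bar [0.03800824 0.00028803]
t 0.1 fx [-0.5375  0.5969] z 0.2104 F [-0.18  0.89 -0.52] grip 1.0
shift [ 0.0614 -0.6001  0.481 ] turn units -0.79
tool axes in fx: y [0.11  0.994] z [ 0.994 -0.11 ]
```

Emit:
{"method": "drive_tool", "body": {"plan": [[0,-0.04,0.03,-0.1],[0,-0.08,0.06,-0.3],[0,-0.12,0.1,-0.5],[0,-0.16,0.13,-0.79],[0,-0.2,0.16,-0.79],[0,-0.24,0.19,-0.79],[0,-0.28,0.22,-0.79],[0,-0.32,0.26,-0.79],[0,-0.36,0.29,-0.79],[0,-0.4,0.32,-0.79],[0,-0.44,0.35,-0.79],[0,-0.48,0.385,-0.79]]}}

```text
time: 1.3
tool_pos: [0.4002, 0.0685, 0.2113]
tool_rot: [0.706, 0.04, 0.706, -0.04]
contact_force: [1.2, 1.3, 0.4]
gripper_width: 1.0
```

```bash
python3 - <<'E'
import numpy as np
d=dict(np.load("fx.npz")); d["O"]=np.array([.6030,-.0447]); np.savez("fx.npz",**d)
E
python3 - <<'E'
from h import *
goal(-.078-.05,-.050,.10)
E
```

```text
t 1.3 fx [-0.2142  0.0897] z 0.2113 F [1.21 1.35 0.43] grip 1.0
shift [ 0.1114 -0.1397  0.0862] turn units -0.0
tool axes in fx: y [0. 1.] z [ 1. -0.]
```

Emit:
{"method": "drive_tool", "body": {"plan": [[0,-0.045,0.02,0],[0,-0.09,0.04,0],[0,-0.14,0.07,0],[0.04,-0.14,0.085,0],[0.08,-0.14,0.086,0],[0.11,-0.14,0.086,0],[0.11,-0.14,0.086,0],[0.11,-0.14,0.086,0]]}}

```text
time: 2.1
tool_pos: [0.4695, -0.0781, 0.1015]
tool_rot: [0.706, 0.04, 0.706, -0.04]
contact_force: [0.0, 0.1, 1.7]
gripper_width: 0.994
```

```bash
python3 - <<'E'
from h import *
goal(-.128,-.05,.072)
a=viewer.grab_frame("wrist");s=viewer.grab_frame("side");t=viewer.grab_frame("top")
s=cv2.resize(s[180:320,220:380],(640,560)); cv2.imwrite("pics/w1.png",cv2.resize(np.hstack([cv2.resize(a,(420,315)),cv2.resize(s,(360,315))]),None,fx=1,fy=1))
E
```

```text
t 2.1 fx [-0.1289 -0.0481] z 0.1015 F [0.05 0.09 1.74] grip 0.99
shift [ 0.0295 -0.0019  0.0009] turn units 0.0
tool axes in fx: y [-0.  1.] z [1. 0.]
```

View pics/w1.png

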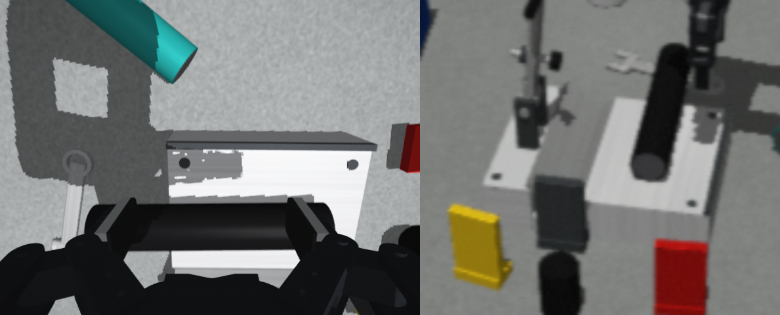

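Emit:
{"method": "drive_tool", "body": {"plan": [[0.01,0,0,0],[0.02,0,0,0],[0.03,0,0,0],[0.03,0,0,0],[0.03,0,0,0]]}}

```text
time: 2.75
tool_pos: [0.4693, -0.078, 0.0708]
tool_rot: [0.705, 0.04, 0.706, -0.04]
contact_force: [0.1, -0.3, -0.2]
gripper_width: 0.999
```

```bash
python3 - <<'E'
from h import *
c,R,f=cam("wrist");p=-R.T@c["tvec"];print("cam fx",tofx(p),p[2],"dir",R[2])
goal(-.128,-.05,.072)
E
```

```text
cam fx [-0.2006359  -0.04717346] 0.234448892451613 dir [ 0.28001223 -0.03250989 -0.95944581]
t 2.75 fx [-0.1291 -0.0481] z 0.0708 F [ 0.08 -0.34 -0.23] grip 1.0
shift [-0.0012 -0.0019  0.0011] turn units 0.0
tool axes in fx: y [-0.  1.] z [1. 0.]
```

```bash
python3 - <<'E'
from h import *
a=viewer.grab_frame("wrist"); cv2.imwrite("pics/w2.png",a)
for nm,x,y,z in(("tube near",-.098,-.05,.07),("tube top",-.078,-.05,.09),("deck corner -150,90",-.15,.09,.056),("tip17",-.129,-.005,.0538),("tip4",-.129,-.005,.067),("deckedge",-.018,.05,.05)):
    print(nm,proj("wrist",np.append(tow(x,y),z)).round(0))
E
```

```text
tube near [317. 342.]
tube top [317. 405.]
deck corner -150,90 [606. 232.]
tip17 [406. 270.]
tip4 [412. 281.]
deckedge [486. 442.]
```

View pics/w2.png

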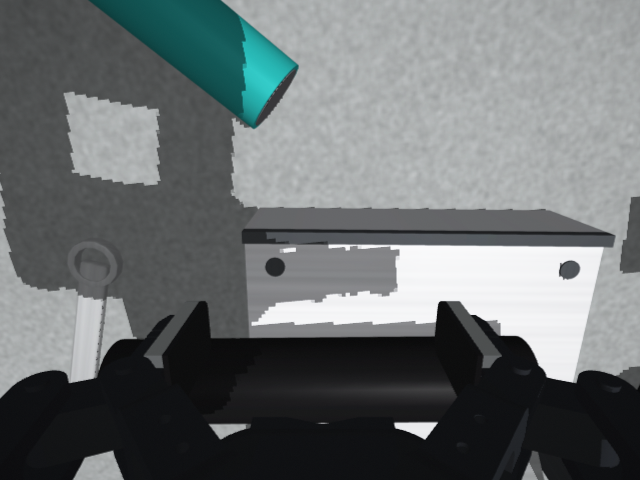

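```bash
python3 - <<'E'
from h import *
C=cam("wrist")
for x in(-.14,-.118):
  for z in(.05,.06,.07,.08,.09,.1):
    a,b=[proj("wrist",np.append(tow(x,-.048+s*.0427),z),C) for s in(1,-1)]; print(x,z,a.round(0),b.round(0))
E
```

```text
-0.14 0.05 [405. 247.] [237. 247.]
-0.14 0.06 [410. 254.] [232. 254.]
-0.14 0.07 [414. 261.] [228. 261.]
-0.14 0.08 [420. 269.] [222. 269.]
-0.14 0.09 [426. 278.] [216. 278.]
-0.14 0.1 [432. 288.] [209. 288.]
-0.118 0.05 [403. 287.] [240. 287.]
-0.118 0.06 [407. 296.] [235. 296.]
-0.118 0.07 [411. 305.] [231. 305.]
-0.118 0.08 [416. 315.] [226. 315.]
-0.118 0.09 [422. 326.] [220. 326.]
-0.118 0.1 [428. 339.] [214. 339.]
```

Emit:
{"method": "drive_tool", "body": {"plan": [[0,-0.002,0.004,0],[0,-0.002,0.008,0],[0,-0.002,0.012,0],[0,-0.002,0.016,0],[0,-0.002,0.02,0],[0,-0.002,0.023,0],[0,-0.002,0.026,0],[0,-0.002,0.028,0],[0,-0.002,0.03,0]]}}

```text
time: 3.7
tool_pos: [0.4995, -0.0835, 0.0714]
tool_rot: [0.706, 0.04, 0.706, -0.04]
contact_force: [-0.1, 0.6, 0.8]
gripper_width: 1.004
```

```bash
cat >> h.py <<'E'
def tubefx(im,z=.07):
    "dark blob near the tube in top view -> fixture ends/centre"
    m=(im.max(2)<45).astype(np.uint8); m[:, :302]=0; m[:190]=0;m[270:]=0; m[:,420:]=0
    n,l,s,c=cv2.connectedComponentsWithStats(m); i=1+np.argmax(s[1:,4]); r=cv2.minAreaRect(np.argwhere(l==i)[:,::-1].astype(np.float32))
    C=cam("top"); b=[tofx(ray("top",*q,z,C)).round(4) for q in cv2.boxPoints(r)]; print("tube blob",s[i],r[1],[list(q) for q in b],np.mean(b,0)); return r
E
python3 - <<'E'
from h import *
goal(-.1,-.05,.072)
a=viewer.grab_frame("wrist"); t=viewer.grab_frame("top"); tubefx(t)
t=cv2.resize(t[160:275,285:435],(522,400),interpolation=cv2.INTER_CUBIC); cv2.imwrite("pics/w3.png",np.vstack([cv2.resize(a[200:],(522,229)),t]))
E
```

```text
t 3.7 fx [-0.0985 -0.0502] z 0.0714 F [-0.12  0.61  0.8 ] grip 1.0
shift [-0.0006  0.0002 -0.0015] turn units 0.0
tool axes in fx: y [-0.  1.] z [1. 0.]
tube blob [333 218  44  33 228] (40.79338455200195, 27.511816024780273) [[np.float64(-0.1018), np.float64(0.0039)], [np.float64(-0.0286), np.float64(-0.0111)], [np.float64(-0.0515), np.float64(-0.1177)], [np.float64(-0.1241), np.float64(-0.1019)]] [-0.0765 -0.0567]
```

View pics/w3.png

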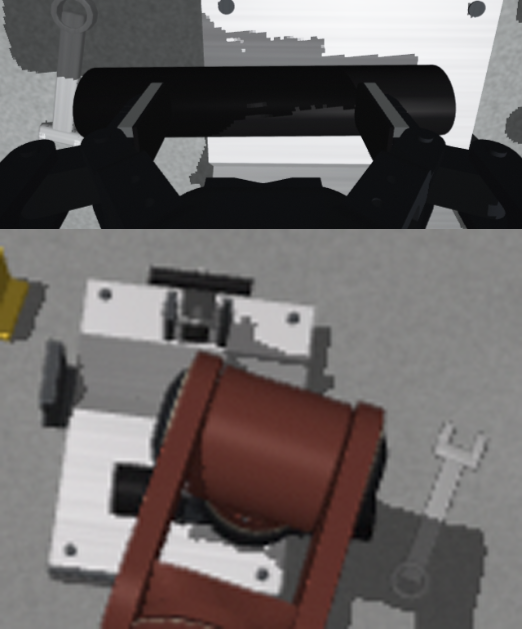

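```bash
python3 - <<'E'
from h import *
C=cam("wrist"); th=np.linspace(0,2*np.pi,181)
for x in(-.085,-.078,-.07,-.06):
    v=[proj("wrist",np.append(tow(x+.02*np.cos(t),-.06),.07+.02*np.sin(t)),C)[1] for t in th]; print(x,min(v).round(),max(v).round())
for y in(.05,-.15):print(proj("wrist",np.append(tow(-.07,y),.075),C).round())
print("deck edge",proj("wrist",np.append(tow(-.018,-.06),.05),C).round(),"rim",proj("wrist",np.append(tow(-.15,-.06),.056),C).round())
a=viewer.grab_frame("wrist");g=a.max(2); print("col 320:",[ (i,int(g[i,320])) for i in range(180,440,6)])
E
```

```text
-0.085 268.0 354.0
-0.078 281.0 367.0
-0.07 296.0 382.0
-0.06 314.0 399.0
[532. 343.]
[110. 343.]
deck edge [304. 399.] rim [299. 169.]
col 320: [(180, 177), (186, 246), (192, 244), (198, 244), (204, 243), (210, 242), (216, 244), (222, 240), (228, 246), (234, 243), (240, 124), (246, 121), (252, 130), (258, 127), (264, 129), (270, 126), (276, 128), (282, 10), (288, 11), (294, 12), (300, 12), (306, 13), (312, 12), (318, 14), (324, 23), (330, 18), (336, 15), (342, 13), (348, 24), (354, 24), (360, 23), (366, 126), (372, 233), (378, 231), (384, 231), (390, 231), (396, 234), (402, 149), (408, 165), (414, 161), (420, 162), (426, 17), (432, 15), (438, 17)]
```

The wrist view shows the tube unmoved at fixture x = -78 mm. It also puts the open fingertips near z ≈ 0.11, well above where the spec suggests. I'll back off and probe the deck by touch.

Emit:
{"method": "drive_tool", "body": {"plan": [[0,0,-0.015,0],[0,0,-0.03,0],[0,0,-0.031,0],[0,0,-0.031,0],[0.002,0,-0.031,0],[0.004,0,-0.031,0],[0.006,0,-0.031,0],[0.007,0,-0.031,0],[0.008,0,-0.031,0]]}}

```text
time: 4.75
tool_pos: [0.4686, -0.0801, 0.0633]
tool_rot: [0.706, 0.04, 0.706, -0.04]
contact_force: [0.4, -0.2, -0.6]
gripper_width: 1.002
```

```bash
python3 - <<'E'
from h import *
goal(-.13,-.05,.072)
s=viewer.grab_frame("side"); cv2.imwrite("pics/s4.png",cv2.resize(s[170:290,260:400],(700,600),interpolation=cv2.INTER_CUBIC))
p=status.state()["tool_pos"]
T=rot(status.state()["tool_rot"])
for dx in(-.04,-.02,0,.017):
  for dy in(-.0427,.0427):
    u=proj("side",p+T@[dx,dy,0]); print(dx,dy,((u-[260,170])*5).round())
E
```

```text
t 4.75 fx [-0.1296 -0.0503] z 0.0633 F [ 0.38 -0.21 -0.55] grip 1.0
shift [-0.0087  0.0003 -0.0004] turn units 0.0
tool axes in fx: y [-0.  1.] z [1. 0.]
-0.04 -0.0427 [451. 196.]
-0.04 0.0427 [427. 300.]
-0.02 -0.0427 [450. 229.]
-0.02 0.0427 [426. 333.]
0 -0.0427 [449. 261.]
0 0.0427 [426. 366.]
0.017 -0.0427 [448. 289.]
0.017 0.0427 [425. 394.]
```

View pics/s4.png

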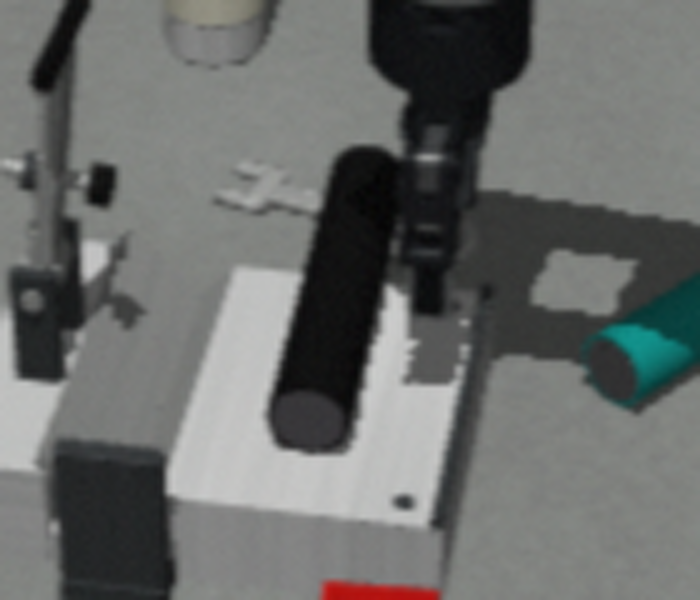

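Both views agree that the open fingertips are about 35 mm behind the reported TCP: in the side crop the near tip is at (428,312), where the spec predicts about (425,394). I'll lower with that correction and watch the force.

Emit:
{"method": "drive_tool", "body": {"plan": [[0.008,0,0,0],[0.016,0,0,0],[0.022,0,0,0],[0.026,0,0,0],[0.029,0,0,0],[0.032,0,0,0],[0.032,0,0,0]]}}

```text
time: 5.5
tool_pos: [0.4684, -0.08, 0.0311]
tool_rot: [0.706, 0.04, 0.706, -0.04]
contact_force: [-0.8, 0.5, -0.2]
gripper_width: 1.0
```

```bash
python3 - <<'E'
from h import *
goal(-.13,-.05,.072)
s=viewer.grab_frame("side"); w=viewer.grab_frame("wrist")
cv2.imwrite("pics/s5.png",np.hstack([cv2.resize(s[190:290,280:390],(385,350),interpolation=cv2.INTER_CUBIC),cv2.resize(w[150:],(400,206))[:,:] if 0 else cv2.resize(w,(400,350))]))
E
```

```text
t 5.5 fx [-0.1298 -0.0502] z 0.0311 F [-0.81  0.45 -0.2 ] grip 1.0
shift [-0.0409  0.0002 -0.0002] turn units 0.0
tool axes in fx: y [-0.  1.] z [1. 0.]
```

View pics/s5.png

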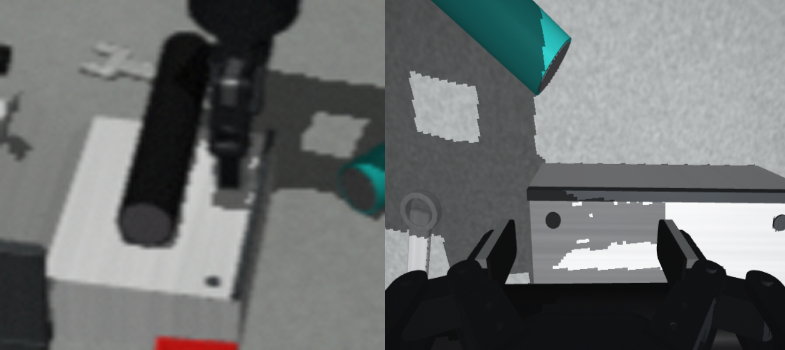

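Emit:
{"method": "drive_tool", "body": {"plan": [[0.002,0,0.005,0],[0.002,0,0.01,0],[0.002,0,0.014,0],[0.002,0,0.016,0],[0.002,0,0.018,0],[0.002,0,0.02,0],[0.002,0,0.022,0],[0.002,0,0.024,0],[0.002,0,0.026,0],[0.002,0,0.028,0],[0.002,0,0.03,0],[0.002,0,0.032,0]]}}

```text
time: 6.8
tool_pos: [0.5006, -0.0837, 0.0295]
tool_rot: [0.706, 0.04, 0.706, -0.04]
contact_force: [-0.6, 1.3, 0.4]
gripper_width: 0.995
```

```bash
cat >> h.py <<'E'
def edge(im=None):
    "rows of dark tube band in wrist view at column 320 region"
    a=viewer.grab_frame("wrist") if im is None else im; g=a.max(2)[:, 300:340].mean(1); C=cam("wrist")
    r=np.where((g[:420]<60))[0]; r=r[r>225]; print("dark rows",r[:1],r[-1:])
    th=np.linspace(0,2*np.pi,181)
    for x,z in((-.09,.07),(-.08,.07),(-.07,.07),(-.06,.07),(-.05,.07),(-.04,.07),(-.03,.07),(-.02,.07),(0,.06)):
        v=[proj("wrist",np.append(tow(x+.02*np.cos(t),-.05),z+.02*np.sin(t)),C)[1] for t in th]; print((x,round(min(v)),round(max(v))),end=" ")
    print()
E
python3 - <<'E'
from h import *
goal(-.05,-.05,.029); edge()
E
```

```text
t 6.8 fx [-0.0974 -0.0503] z 0.0295 F [-0.56  1.3   0.41] grip 0.99
shift [0.0005 0.0003 0.0474] turn units 0.0
tool axes in fx: y [-0.  1.] z [1. 0.]
dark rows [352] [419]
(-0.09, 292, 407) (-0.08, 316, 431) (-0.07, 339, 454) (-0.06, 361, 476) (-0.05, 382, 497) (-0.04, 402, 518) (-0.03, 422, 538) (-0.02, 440, 557) (0, 457, 565)
```

Emit:
{"method": "drive_tool", "body": {"plan": [[0,0,0.003,0],[0,0,0.006,0],[0,0,0.009,0],[0,0,0.012,0],[0,0,0.015,0],[0,0,0.018,0],[0,0,0.021,0],[0,0,0.024,0],[0,0,0.027,0],[0,0,0.03,0],[0,0,0.033,0],[0,0,0.036,0]]}}

```text
time: 8.05
tool_pos: [0.5364, -0.0877, 0.0295]
tool_rot: [0.706, 0.04, 0.706, -0.04]
contact_force: [-1.5, -0.8, -0.0]
gripper_width: 1.0
```

```bash
python3 - <<'E'
from h import *
goal(-.05,-.05,.029); edge()
E
```

```text
t 8.05 fx [-0.0613 -0.0502] z 0.0295 F [-1.52 -0.75 -0.03] grip 1.0
shift [0.0005 0.0002 0.0113] turn units 0.0
tool axes in fx: y [-0.  1.] z [1. 0.]
dark rows [352] [419]
(-0.09, 195, 314) (-0.08, 224, 341) (-0.07, 251, 367) (-0.06, 277, 392) (-0.05, 302, 416) (-0.04, 325, 440) (-0.03, 348, 462) (-0.02, 369, 484) (0, 394, 500)
```

Emit:
{"method": "drive_tool", "body": {"plan": [[0,0,0.002,0],[0,0,0.004,0],[0,0,0.006,0],[0,0,0.008,0],[0,0,0.01,0],[0,0,0.011,0],[0,0,0.012,0],[0,0,0.012,0],[0,0,0.012,0]]}}

```text
time: 9.0
tool_pos: [0.5481, -0.089, 0.0295]
tool_rot: [0.706, 0.04, 0.706, -0.04]
contact_force: [-0.6, 0.5, 1.3]
gripper_width: 1.001
```

```bash
python3 - <<'E'
from h import *
goal(-.05,-.05,.029); edge()
E
```

```text
t 9.0 fx [-0.0496 -0.0502] z 0.0295 F [-0.64  0.45  1.29] grip 1.0
shift [ 0.0005  0.0002 -0.0004] turn units 0.0
tool axes in fx: y [-0.  1.] z [1. 0.]
dark rows [372] [419]
(-0.09, 160, 283) (-0.08, 191, 311) (-0.07, 220, 338) (-0.06, 248, 364) (-0.05, 274, 389) (-0.04, 299, 414) (-0.03, 322, 437) (-0.02, 345, 460) (0, 373, 479)
```

Emit:
{"method": "drive_tool", "body": {"fingers": 0.0, "plan": [[0,0,-0.03,0],[-0.03,0,-0.04,0],[-0.07,-0.02,-0.03,1],[-0.08,-0.05,-0.02,2],[-0.08,-0.08,0,3],[-0.08,-0.11,0.02,4],[-0.08,-0.14,0.04,5],[-0.08,-0.15,0.05,6],[-0.08,-0.15,0.05,7],[-0.08,-0.15,0.05,8],[-0.08,-0.15,0.05,9],[-0.08,-0.15,0.05,10]]}}

```text
time: 10.25
tool_pos: [0.5808, -0.2438, 0.1093]
tool_rot: [0.514, 0.486, 0.514, -0.486]
contact_force: [0.0, -0.6, -0.6]
gripper_width: -0.004
```

Emit:
{"method": "drive_tool", "body": {"plan": [[0,0,0,1],[0,0,0,1.25],[0,0,0,1.25],[0,0,0,1.25]]}}

```text
time: 10.65
tool_pos: [0.5809, -0.2437, 0.1094]
tool_rot: [-0.471, -0.527, -0.471, 0.527]
contact_force: [0.2, 0.2, -0.0]
gripper_width: -0.002
```

```bash
python3 - <<'E'
from h import *
goal(0,-.2,.022,False)
t=viewer.grab_frame("top"); s=viewer.grab_frame("side"); cv2.imwrite("pics/a6.png",np.hstack([cv2.resize(t[160:270,290:430],(445,350),interpolation=cv2.INTER_CUBIC),cv2.resize(s[160:290,240:370],(350,350),interpolation=cv2.INTER_CUBIC)]))
E
```

```text
t 10.65 fx [ 0.0004 -0.2002] z 0.1094 F [ 0.16  0.21 -0.04] grip -0.0
shift [ 0.0874 -0.0003 -0.0002] turn units 0.01
tool axes in fx: y [1.    0.001] z [ 0.001 -1.   ]
```

View pics/a6.png

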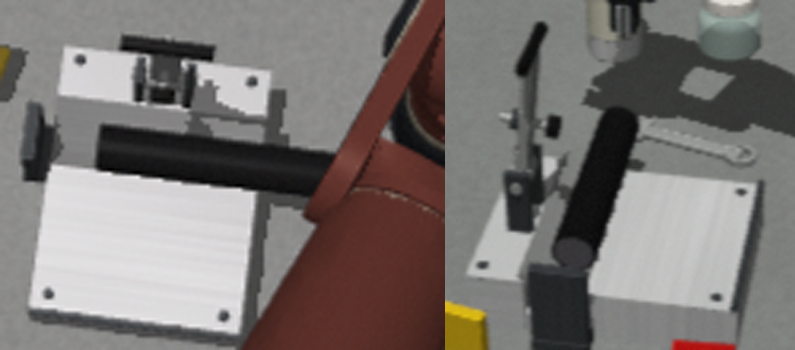

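Picture: the tube lies seated in the vee, with its stop-side end at crop (100,145), short of the stop at (35,140). Now I lower beside its free end.

Emit:
{"method": "drive_tool", "body": {"plan": [[0.03,0,0,0],[0.055,0,0,0],[0.07,0,0,0],[0.08,0,0,0],[0.085,0,0,0],[0.085,0,0,0]]}}

```text
time: 11.35
tool_pos: [0.581, -0.2438, 0.0244]
tool_rot: [-0.471, -0.527, -0.471, 0.527]
contact_force: [0.5, 0.3, 0.7]
gripper_width: -0.0
```

```bash
python3 - <<'E'
from h import *
goal(0,-.2,.022,False)
print("end",tofx(ray("top",321.4,206,.06)))
s=viewer.grab_frame("side");w=viewer.grab_frame("wrist"); cv2.imwrite("pics/a7.png",np.hstack([cv2.resize(w,(400,350)),cv2.resize(s[160:290,240:370],(350,350),interpolation=cv2.INTER_CUBIC)]))
E
```

```text
t 11.35 fx [ 0.0005 -0.2003] z 0.0244 F [0.53 0.27 0.67] grip -0.0
shift [ 0.0024 -0.0005 -0.0003] turn units 0.0
tool axes in fx: y [1. 0.] z [ 0. -1.]
end [-0.0001884   0.04745244]
```

View pics/a7.png

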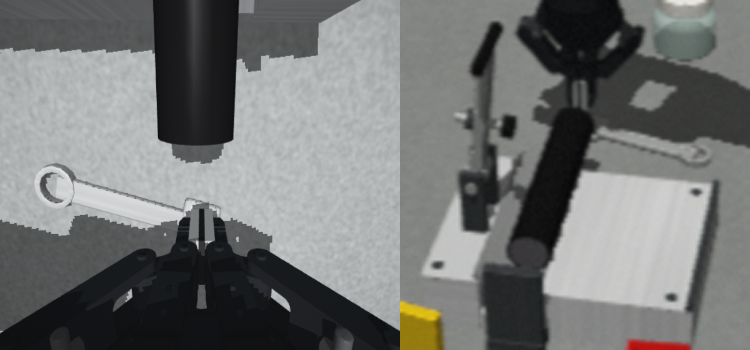

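Emit:
{"method": "drive_tool", "body": {"plan": [[0,0,-0.01,0],[0,0,-0.02,0],[0,0,-0.028,0],[0,0,-0.032,0],[0,0,-0.036,0],[0,0,-0.04,0],[0,0,-0.044,0],[0,0,-0.049,0],[0,0,-0.054,0],[0,0,-0.06,0],[0,0,-0.065,0],[0,0,-0.07,0]]}}

```text
time: 12.65
tool_pos: [0.5891, -0.1738, 0.0246]
tool_rot: [0.471, 0.527, 0.471, -0.527]
contact_force: [0.7, -2.6, -0.3]
gripper_width: 0.002
```

```bash
python3 - <<'E'
from h import *
goal(0,-.11,.022,False)
for k in range(3):
    t=viewer.grab_frame("top"); f=status.state()["contact_force"]; print("Fy",f[:2]@ey)
m=(t.max(2)<45).astype(np.uint8); row=m[190:225,296:345]
for r in row[::2]: print("".join(".#"[v] for v in r))
E
```

```text
t 12.65 fx [ 0.0007 -0.1299] z 0.0246 F [ 0.74 -2.57 -0.26] grip 0.0
shift [ 0.0026 -0.0006 -0.0199] turn units 0.0
tool axes in fx: y [1. 0.] z [ 0. -1.]
Fy -0.2883092412424862
Fy 0.5237592136519156
Fy 0.29582903525541504
.....................................##...#######
.................................................
.................................................
.................................................
......##.......###...............................
......####....####################...............
......####....###################################
.....#####.....##################################
.....#####...####################################
.....#####...####################################
..#######....####################################
..#######.........###############################
..######..........................###############
..######.........................................
.................................................
.................................................
.................................................
.................................................
```

Emit:
{"method": "drive_tool", "body": {"plan": [[0,0,-0.003,0],[0,0,-0.006,0],[0,0,-0.009,0],[0,0,-0.011,0],[0,0,-0.013,0],[0,0,-0.014,0],[0,0,-0.015,0]]}}

```text
time: 13.5
tool_pos: [0.5904, -0.1591, 0.0244]
tool_rot: [-0.471, -0.527, -0.471, 0.527]
contact_force: [-0.6, -1.9, -1.6]
gripper_width: -0.0
```

Emit:
{"method": "drive_tool", "body": {"plan": [[0,0,-0.0005,0],[0,0,-0.001,0],[0,0,-0.001,0]]}}

```text
time: 13.8
tool_pos: [0.5905, -0.1581, 0.0244]
tool_rot: [0.471, 0.527, 0.471, -0.527]
contact_force: [-0.5, -1.5, -0.5]
gripper_width: 0.002
```

Emit:
{"method": "drive_tool", "body": {"plan": [[0,0,-0.0005,0],[0,0,-0.001,0],[0,0,-0.001,0]]}}

```text
time: 14.1
tool_pos: [0.5906, -0.1572, 0.0244]
tool_rot: [-0.471, -0.527, -0.471, 0.527]
contact_force: [0.0, -0.5, -0.9]
gripper_width: 0.003
```

Emit:
{"method": "drive_tool", "body": {"plan": [[0,0,-0.0005,0],[0,0,-0.001,0],[0,0,-0.001,0]]}}

```text
time: 14.4
tool_pos: [0.5908, -0.1562, 0.0245]
tool_rot: [0.471, 0.527, 0.471, -0.527]
contact_force: [-0.3, -0.4, -1.2]
gripper_width: -0.002
```

Emit:
{"method": "drive_tool", "body": {"plan": [[0,0,-0.0005,0],[0,0,-0.001,0],[0,0,-0.001,0]]}}

```text
time: 14.7
tool_pos: [0.5909, -0.1552, 0.0245]
tool_rot: [0.471, 0.527, 0.471, -0.527]
contact_force: [-1.0, -0.7, -1.2]
gripper_width: 0.002
```

Emit:
{"method": "drive_tool", "body": {"plan": [[0,0,-0.0003,0],[0,0,-0.0006,0],[0,0,-0.0006,0]]}}

```text
time: 15.0
tool_pos: [0.591, -0.1547, 0.0245]
tool_rot: [0.471, 0.527, 0.471, -0.527]
contact_force: [-0.9, -1.0, -1.1]
gripper_width: 0.002
```

Emit:
{"method": "drive_tool", "body": {"plan": [[0,0,-0.0005,0],[0,0,-0.0005,0]]}}

```text
time: 15.2
tool_pos: [0.5911, -0.1541, 0.0245]
tool_rot: [0.471, 0.527, 0.471, -0.527]
contact_force: [-1.8, -0.3, -0.4]
gripper_width: -0.001
```

Emit:
{"method": "drive_tool", "body": {"plan": [[0,0,-0.0005,0],[0,0,-0.0005,0]]}}

```text
time: 15.4
tool_pos: [0.5911, -0.1537, 0.0245]
tool_rot: [-0.471, -0.527, -0.471, 0.527]
contact_force: [-0.6, -1.9, -0.5]
gripper_width: 0.001
```

Emit:
{"method": "drive_tool", "body": {"plan": [[0,0,-0.0005,0],[0,0,-0.0005,0]]}}

```text
time: 15.6
tool_pos: [0.5911, -0.1537, 0.0245]
tool_rot: [-0.471, -0.527, -0.471, 0.528]
contact_force: [-0.6, -3.8, -1.0]
gripper_width: 0.002
```

Emit:
{"method": "drive_tool", "body": {"plan": [[0,0,-0.0005,0],[0,0,-0.0005,0]]}}

```text
time: 15.8
tool_pos: [0.5912, -0.1537, 0.0246]
tool_rot: [-0.472, -0.527, -0.471, 0.528]
contact_force: [-1.0, -6.8, -0.7]
gripper_width: 0.002
```

Emit:
{"method": "drive_tool", "body": {"plan": [[0,0,-0.0004,0],[0,0,-0.0004,0]]}}

```text
time: 16.0
tool_pos: [0.5912, -0.1538, 0.0246]
tool_rot: [-0.472, -0.527, -0.47, 0.528]
contact_force: [-1.5, -8.0, -1.0]
gripper_width: 0.003
```

Emit:
{"method": "drive_tool", "body": {"plan": [[0,0,-0.0002,0],[0,0,-0.0002,0],[0,0,-0.0002,0]]}}

```text
time: 16.3
tool_pos: [0.5912, -0.1538, 0.0246]
tool_rot: [-0.472, -0.527, -0.47, 0.528]
contact_force: [-2.3, -7.9, -0.8]
gripper_width: 0.0
```

Emit:
{"method": "drive_tool", "body": {"plan": [[0,0,0.01,0],[0,0,0.03,0],[0,0,0.05,0],[-0.04,0,0.06,0],[-0.08,0,0.06,-1],[-0.12,0.02,0.06,-2],[-0.16,0.05,0.06,-3],[-0.2,0.08,0.06,-4],[-0.23,0.1,0.06,-5],[-0.23,0.11,0.06,-6],[-0.23,0.11,0.05,-7],[-0.23,0.11,0.03,-8]]}}

```text
time: 17.5
tool_pos: [0.6977, -0.1947, 0.2547]
tool_rot: [0.68, 0.196, 0.679, -0.195]
contact_force: [-0.8, 0.1, 0.1]
gripper_width: 0.0
```

```bash
python3 - <<'E'
from h import *
goal(.11,0,.25)
im=viewer.grab_frame("side"); t=viewer.grab_frame("top")
for th in(1.3,1.4,1.5,1.6,1.7):
  b=lambda y:np.append(tow(.055-.13*np.cos(th),y),.105+.13*np.sin(th)); print(th,[proj(n,b(y)).round(1) for n in("side","top") for y in(-.035,.035)])
for n,I,(a,b,c,d) in(("side",im,(160,225,250,300)),("top",t,(160,190,315,375))):
    m=(I[a:b,c:d].max(2)<40).astype(np.uint8); k,l,s,ce=cv2.connectedComponentsWithStats(m)
    for i in range(1,k):
        if s[i,4]>20: print(n,s[i]+[c,a,0,0,0],ce[i]+[c,a])
E
```

```text
t 17.5 fx [ 0.111  -0.1384] z 0.2547 F [-0.82  0.06  0.12] grip 0.0
shift [ 0.0048  0.1242 -0.061 ] turn units -3.22
tool axes in fx: y [0.434 0.901] z [ 0.901 -0.434]
1.3 [array([283.4, 171.9]), array([276.4, 188.5]), array([356.2, 184.8]), array([326.6, 181.5])]
1.4 [array([277.9, 170.4]), array([270.7, 186.9]), array([356.8, 179.3]), array([327.3, 176. ])]
1.5 [array([272.3, 169.3]), array([264.9, 185.8]), array([357.5, 173.9]), array([327.9, 170.5])]
1.6 [array([266.8, 168.7]), array([259.1, 185.1]), array([358.1, 168.5]), array([328.6, 165.2])]
1.7 [array([261.3, 168.6]), array([253.4, 185. ]), array([358.6, 163.4]), array([329.2, 160.1])]
side [266 169  12  20  97] [271.50515464 178.68041237]
side [278 203   5   8  29] [279.93103448 206.86206897]
side [291 211   9  14  94] [295.84042553 218.64893617]
top [328 172  29   7  96] [343.23958333 175.21875   ]
```

Emit:
{"method": "drive_tool", "body": {"plan": [[0,0.03,-0.015,-1],[0,0.06,-0.03,-2],[0,0.095,-0.045,-3],[0.005,0.124,-0.06,-3.22],[0.03,0.124,-0.061,-3.22],[0.05,0.124,-0.061,-3.22],[0.07,0.124,-0.061,-3.22],[0.07,0.124,-0.061,-3.22]]}}

```text
time: 18.4
tool_pos: [0.7101, -0.0568, 0.1801]
tool_rot: [0.703, 0.043, 0.708, -0.042]
contact_force: [0.3, 0.9, -0.3]
gripper_width: -0.0
```

```bash
python3 - <<'E'
from h import *
goal(.06,0,.185)
im=viewer.grab_frame("side"); cv2.imwrite("pics/a8.png",cv2.resize(im[120:290,220:360],(576,700)[::1],interpolation=cv2.INTER_CUBIC)[:600])
E
```

```text
t 18.4 fx [1.078e-01 1.000e-04] z 0.1801 F [ 0.27  0.94 -0.34] grip -0.0
shift [-0.0046 -0.0003 -0.0478] turn units -0.05
tool axes in fx: y [0.006 1.   ] z [ 1.    -0.006]
```

View pics/a8.png

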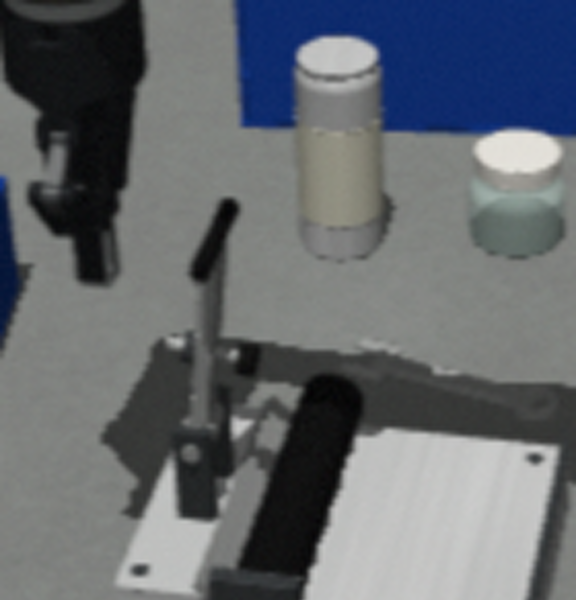

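Emit:
{"method": "drive_tool", "body": {"plan": [[-0.01,-0.027,0,-0.05],[-0.01,-0.027,-0.025,-0.05],[-0.01,-0.027,-0.043,-0.05],[-0.009,-0.027,-0.051,-0.05],[-0.008,-0.027,-0.059,-0.05],[-0.006,-0.027,-0.068,-0.05],[-0.004,-0.027,-0.077,-0.05],[0,-0.027,-0.085,-0.05],[0.002,-0.027,-0.093,-0.05],[0.005,-0.027,-0.101,-0.05],[0.005,-0.027,-0.101,-0.05]]}}

```text
time: 19.55
tool_pos: [0.6068, -0.0715, 0.1778]
tool_rot: [0.705, 0.039, 0.707, -0.039]
contact_force: [0.2, -0.1, -0.0]
gripper_width: -0.002
```

```bash
cat >> h.py <<'E'
def arm():
    im=viewer.grab_frame("side"); C=cam("side"); a=np.array([proj("side",np.append(tow(.055-.13*np.cos(t),0),.105+.13*np.sin(t)),C) for t in np.arange(-.4,1.75,.1)])
    for t,p in zip(np.arange(-.4,1.75,.1)[3:],a[3:]): print((round(t,1),*p.round()),end=" ")
    print(); return im
E
python3 - <<'E'
from h import *
goal(-.02,-.027,.155); im=arm()
cv2.imwrite("pics/a9.png",cv2.resize(im[140:290,220:370],(600,600),interpolation=cv2.INTER_CUBIC))
E
```

```text
t 19.55 fx [ 0.0068 -0.0263] z 0.1778 F [ 0.2  -0.12 -0.  ] grip -0.0
shift [ 0.0229 -0.0007 -0.0267] turn units 0.02
tool axes in fx: y [-0.003  1.   ] z [1.    0.003]
(np.float64(-0.1), np.float64(322.0), np.float64(233.0)) (np.float64(-0.0), np.float64(322.0), np.float64(229.0)) (np.float64(0.1), np.float64(322.0), np.float64(224.0)) (np.float64(0.2), np.float64(321.0), np.float64(220.0)) (np.float64(0.3), np.float64(320.0), np.float64(215.0)) (np.float64(0.4), np.float64(318.0), np.float64(211.0)) (np.float64(0.5), np.float64(315.0), np.float64(206.0)) (np.float64(0.6), np.float64(312.0), np.float64(202.0)) (np.float64(0.7), np.float64(309.0), np.float64(198.0)) (np.float64(0.8), np.float64(305.0), np.float64(194.0)) (np.float64(0.9), np.float64(300.0), np.float64(191.0)) (np.float64(1.0), np.float64(296.0), np.float64(187.0)) (np.float64(1.1), np.float64(291.0), np.float64(185.0)) (np.float64(1.2), np.float64(285.0), np.float64(182.0)) (np.float64(1.3), np.float64(280.0), np.float64(180.0)) (np.float64(1.4), np.float64(274.0), np.float64(178.0)) (np.float64(1.5), np.float64(269.0), np.float64(177.0)) (np.float64(1.6), np.float64(263.0), np.float64(177.0)) (np.float64(1.7), np.float64(257.0), np.float64(177.0))
```

View pics/a9.png

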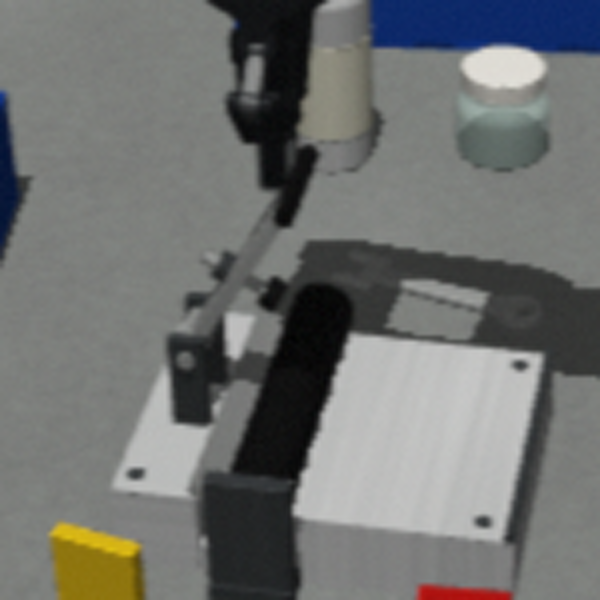

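Emit:
{"method": "drive_tool", "body": {"plan": [[0.005,0,-0.007,0],[0.011,0,-0.014,0],[0.018,0,-0.021,0],[0.025,0,-0.028,0],[0.032,0,-0.034,0],[0.038,0,-0.038,0],[0.043,0,-0.042,0],[0.043,0,-0.042,0],[0.04,0,-0.03,0],[0.01,0,-0.02,0],[-0.03,0.01,-0.02,0],[-0.03,0.02,-0.03,0]]}}

```text
time: 20.8
tool_pos: [0.585, -0.0496, 0.2165]
tool_rot: [0.71, 0.038, 0.702, -0.04]
contact_force: [0.6, 0.1, 0.8]
gripper_width: -0.001
```

```bash
python3 - <<'E'
from h import *
goal(-.06,0,.18); im=arm()
cv2.imwrite("pics/a10.png",cv2.resize(im[140:290,220:370],(600,600),interpolation=cv2.INTER_CUBIC))
E
```

```text
t 20.8 fx [-0.0173 -0.0068] z 0.2165 F [0.6  0.08 0.78] grip -0.0
shift [ 0.0361  0.007  -0.043 ] turn units 0.02
tool axes in fx: y [-0.002  1.   ] z [1.    0.002]
(np.float64(-0.1), np.float64(322.0), np.float64(233.0)) (np.float64(-0.0), np.float64(322.0), np.float64(229.0)) (np.float64(0.1), np.float64(322.0), np.float64(224.0)) (np.float64(0.2), np.float64(321.0), np.float64(220.0)) (np.float64(0.3), np.float64(320.0), np.float64(215.0)) (np.float64(0.4), np.float64(318.0), np.float64(211.0)) (np.float64(0.5), np.float64(315.0), np.float64(206.0)) (np.float64(0.6), np.float64(312.0), np.float64(202.0)) (np.float64(0.7), np.float64(309.0), np.float64(198.0)) (np.float64(0.8), np.float64(305.0), np.float64(194.0)) (np.float64(0.9), np.float64(300.0), np.float64(191.0)) (np.float64(1.0), np.float64(296.0), np.float64(187.0)) (np.float64(1.1), np.float64(291.0), np.float64(185.0)) (np.float64(1.2), np.float64(285.0), np.float64(182.0)) (np.float64(1.3), np.float64(280.0), np.float64(180.0)) (np.float64(1.4), np.float64(274.0), np.float64(178.0)) (np.float64(1.5), np.float64(269.0), np.float64(177.0)) (np.float64(1.6), np.float64(263.0), np.float64(177.0)) (np.float64(1.7), np.float64(257.0), np.float64(177.0))
```

```bash
python3 - <<'E'
import cv2
im=cv2.imread("pics/a10.png"); m=cv2.resize(im,(75,75),interpolation=cv2.INTER_AREA).max(2)
print("cols 220.. step2, rows 140.. step2")
for i in range(8,48): print(140+2*i,"".join(" " if v>75 else "." if v>42 else "#" for v in m[i,20:75]))
E
```

```text
cols 220.. step2, rows 140.. step2
156              ########.                                 
158              ########.                                 
160              .#######                                  
162               #######                                  
164               .#####.                                  
166                 ####.                                  
168                 .###.     .                            
170                 .###.     ..                           
172                 .###.     .                            
174                 .###.     .                            
176                 .###                                   
178                                                        
180                                                        
182                                                        
184                                                        
186                                                        
188                                                        
190                                          
[... 632 characters left out ...]
.     .###...........        .............
214    .....   ..    .######...........            ........
216    .  .         .#######..........            .........
218                .########..........            .........
220               ..########.........             .........
222               .#########.........             .........
224  ..... .       ########.                     ..........
226  .#.####      .########.                      .........
228  .  .###      #########                         .......
230  .  .###. .   ########.                         .......
232   ######.....#########.                         .......
234   ######.....#########                          .....
```

Emit:
{"method": "drive_tool", "body": {"plan": [[0,0.007,-0.02,0],[0,0.007,-0.045,0],[0.02,0.007,-0.046,0],[0.04,0.007,-0.046,0],[0.05,0.007,-0.047,0],[0.057,0.007,-0.048,0],[0.064,0.007,-0.049,0],[0.071,0.007,-0.05,0],[0.078,0.007,-0.051,0],[0.084,0.007,-0.052,0],[0.09,0.007,-0.053,0],[0.094,0.007,-0.054,0]]}}

```text
time: 22.05
tool_pos: [0.5281, -0.0359, 0.1149]
tool_rot: [0.706, 0.039, 0.706, -0.039]
contact_force: [1.1, -0.7, 0.7]
gripper_width: 0.002
```

```bash
cat > a.py <<'E'
from h import *
goal(-.07,0,.1); arm(); im=viewer.grab_frame("side")[150:250,230:370]; m=cv2.resize(im,(70,50),interpolation=cv2.INTER_AREA).max(2)
for i in range(50): print(150+2*i,"".join(" " if v>75 else "." if v>42 else "#" for v in m[i,15:65]))
E
python3 a.py
```

```text
t 22.05 fx [-0.0755  0.0003] z 0.1149 F [ 1.12 -0.72  0.72] grip 0.0
shift [ 0.0149 -0.0004  0.0055] turn units 0.02
tool axes in fx: y [-0.003  1.   ] z [1.    0.003]
(np.float64(-0.1), np.float64(322.0), np.float64(233.0)) (np.float64(-0.0), np.float64(322.0), np.float64(229.0)) (np.float64(0.1), np.float64(322.0), np.float64(224.0)) (np.float64(0.2), np.float64(321.0), np.float64(220.0)) (np.float64(0.3), np.float64(320.0), np.float64(215.0)) (np.float64(0.4), np.float64(318.0), np.float64(211.0)) (np.float64(0.5), np.float64(315.0), np.float64(206.0)) (np.float64(0.6), np.float64(312.0), np.float64(202.0)) (np.float64(0.7), np.float64(309.0), np.float64(198.0)) (np.float64(0.8), np.float64(305.0), np.float64(194.0)) (np.float64(0.9), np.float64(300.0), np.float64(191.0)) (np.float64(1.0), np.float64(296.0), np.float64(187.0)) (np.float64(1.1), np.float64(291.0), np.float64(185.0)) (np.float64(1.2), np.float64(285.0), np.float64(182.0)) (np.float64(1.3), np.float64(280.0), np.float64(180.0)) (np.float64(1.4), np.float64(274.0), np.float64(178.0)) (np.float64(1.5), np.float64(269.0
[... 2182 characters left out ...]
       ########       ..............      
226  .#.####      .########                 ...       
228  .  .###      ########.                         # 
230  .  .###. .   ########                      .. .# 
232   #.####.....#########                      .. .# 
234   ######.....########.                         .. 
236   ####.    .#########.                          . 
238   ####.     #########                          ...
240   ####      ########.                          ...
242   .###     .########                           ...
244   ...#     #########                           ...
246            ########.                           .  
248           .########                           ..
```

The arm is still at about 0.6 rad. The fingers passed in front of the bar. I raise, shift back over the bar centre and press down along its arc.

Emit:
{"method": "drive_tool", "body": {"plan": [[-0.04,0,0,0],[-0.08,0,0,0],[-0.085,0,0.015,0],[-0.085,0,0.026,0],[-0.07,0,0.026,0],[-0.06,0,0.026,0],[-0.054,0,0.026,0],[-0.049,0,0.026,0],[-0.044,0,0.024,0],[-0.04,0,0.022,0],[-0.04,0,0.022,0]]}}

```text
time: 23.25
tool_pos: [0.5498, -0.0382, 0.1548]
tool_rot: [0.706, 0.039, 0.706, -0.039]
contact_force: [-0.2, -0.1, 1.0]
gripper_width: 0.003
```

```bash
python3 a.py | grep -v "np.float"|sed -n '1,3p;25,45p'
```

```text
t 23.25 fx [-0.0536  0.0004] z 0.1548 F [-0.2  -0.11  1.  ] grip 0.0
shift [ 0.0548 -0.0004 -0.0164] turn units 0.02
tool axes in fx: y [-0.003  1.   ] z [1.    0.003]
192                        ######                     
194                         .###.                     
196                         .###..                    
198                         .###.#                    
200                         .###.#                    
202                         .###..                    
204                          ....                     
206                          .###                     
208                         ..###..                   
210                         ..###...........          
212              ..          .##..................... 
214    .....    ...       .. .##......................
216    .  ..    .      ..###  ##......................
218                  .######  .................    ...
220                ..#######  ..............       ...
222                ..######.  ..............          
224  .....        .########.     ..........           
226  .####..      .########.                          
228  .  .###      ########.                         # 
230  .  .###. .   ########                      .. .# 
232   #.####.....#########                          .
```

Emit:
{"method": "drive_tool", "body": {"plan": [[0.004,0,-0.003,0],[0.008,0,-0.006,0],[0.012,0,-0.009,0],[0.016,0,-0.011,0],[0.02,0,-0.013,0],[0.024,0,-0.014,0],[0.028,0,-0.015,0],[0.031,0,-0.016,0],[0.031,0,-0.016,0]]}}

```text
time: 24.25
tool_pos: [0.5337, -0.0365, 0.1236]
tool_rot: [0.706, 0.039, 0.706, -0.039]
contact_force: [0.1, -0.6, -0.3]
gripper_width: -0.002
```

Emit:
{"method": "drive_tool", "body": {"plan": [[0.002,0,0,0],[0.004,0,0,0]]}}

```text
time: 24.45
tool_pos: [0.5343, -0.0366, 0.1206]
tool_rot: [0.706, 0.039, 0.706, -0.039]
contact_force: [-1.9, 0.9, 1.3]
gripper_width: -0.0
```

Emit:
{"method": "drive_tool", "body": {"plan": [[0.002,0,0,0],[0.004,0,0,0]]}}

```text
time: 24.65
tool_pos: [0.5343, -0.0366, 0.1164]
tool_rot: [0.706, 0.039, 0.706, -0.039]
contact_force: [-1.9, 0.3, 0.5]
gripper_width: -0.003
```

```bash
python3 a.py | grep -v "np.float"|sed -n '1,1p;28,48p'
```

```text
t 24.65 fx [-0.0692  0.0003] z 0.1164 F [-1.91  0.25  0.46] grip -0.0
198                          ..  .###                 
200                          ##..####                 
202                          .#######                 
204                           ######.                 
206                           .#####.                 
208                            .####                  
210                    .        ###...                
212                  .####.     ###........           
214    .....         ######.    ###................   
216    .  ..        .###....    ###...................
218               ...           .##...................
220               #..           ..##..................
222                             .###..................
224  .....                      .###...........       
226  .#.#.           ...##.     .##.        ..        
228  .  .###      ##.#####.     .##.                # 
230  .  .###.     ########      .#.             .. .# 
232   #.####.... .########                      .. .# 
234   ######.....########                           . 
236   ####.   ..#########.                          . 
238   ####.     #########                          ...
```

Emit:
{"method": "drive_tool", "body": {"plan": [[0.002,0,0,0],[0.003,0,0,0]]}}

```text
time: 24.95
tool_pos: [0.5342, -0.0366, 0.1134]
tool_rot: [0.706, 0.039, 0.706, -0.039]
contact_force: [-1.1, -0.1, 1.0]
gripper_width: 0.003
```

Emit:
{"method": "drive_tool", "body": {"plan": [[0.002,0,0,0],[0.003,0,0,0]]}}

```text
time: 25.15
tool_pos: [0.5341, -0.0366, 0.1103]
tool_rot: [0.706, 0.039, 0.706, -0.039]
contact_force: [-1.3, 0.1, 0.7]
gripper_width: 0.0
```

Emit:
{"method": "drive_tool", "body": {"plan": [[0.002,0,0,0],[0.003,0,0,0]]}}

```text
time: 25.35
tool_pos: [0.5341, -0.0366, 0.1072]
tool_rot: [0.706, 0.039, 0.706, -0.039]
contact_force: [-0.9, 0.1, 0.7]
gripper_width: -0.001
```

Emit:
{"method": "drive_tool", "body": {"plan": [[0.001,0,0,0],[0.002,0,0,0]]}}

```text
time: 25.55
tool_pos: [0.5343, -0.0366, 0.1055]
tool_rot: [0.706, 0.039, 0.706, -0.039]
contact_force: [-1.1, 0.3, 1.5]
gripper_width: -0.003
```

Emit:
{"method": "drive_tool", "body": {"plan": [[0.001,0,0,0],[0.002,0,0,0]]}}

```text
time: 25.75
tool_pos: [0.5343, -0.0366, 0.1034]
tool_rot: [0.706, 0.039, 0.706, -0.039]
contact_force: [-1.6, 0.1, 1.4]
gripper_width: 0.005
```

Emit:
{"method": "drive_tool", "body": {"plan": [[0.001,0,0,0],[0.002,0,0,0]]}}

```text
time: 25.95
tool_pos: [0.5343, -0.0366, 0.1014]
tool_rot: [0.706, 0.039, 0.706, -0.039]
contact_force: [-1.9, -0.2, 1.3]
gripper_width: -0.003
```

Emit:
{"method": "drive_tool", "body": {"plan": [[0.001,0,0,0],[0.002,0,0,0]]}}

```text
time: 26.15
tool_pos: [0.5343, -0.0366, 0.0994]
tool_rot: [0.706, 0.039, 0.706, -0.039]
contact_force: [-1.7, 0.8, 1.4]
gripper_width: -0.0
```

Emit:
{"method": "drive_tool", "body": {"plan": [[0.001,0,0,0],[0.002,0,0,0]]}}

```text
time: 26.35
tool_pos: [0.5341, -0.0366, 0.0978]
tool_rot: [0.706, 0.039, 0.706, -0.039]
contact_force: [-3.9, 1.2, 4.6]
gripper_width: 0.001
```

Emit:
{"method": "drive_tool", "body": {"plan": [[0.001,0,0,0],[0.001,0,0,0]]}}

```text
time: 26.55
tool_pos: [0.5341, -0.0366, 0.0969]
tool_rot: [0.706, 0.039, 0.706, -0.039]
contact_force: [-3.6, 0.8, 6.0]
gripper_width: -0.001
```

Emit:
{"method": "drive_tool", "body": {"plan": [[0.001,0,0,0],[0.001,0,0,0]]}}

```text
time: 26.75
tool_pos: [0.534, -0.0366, 0.0961]
tool_rot: [0.706, 0.039, 0.706, -0.039]
contact_force: [-4.9, 0.8, 5.9]
gripper_width: 0.003
```

Emit:
{"method": "drive_tool", "body": {"plan": [[0.001,0,0,0],[0.001,0,0,0]]}}

```text
time: 26.95
tool_pos: [0.5339, -0.0365, 0.0953]
tool_rot: [0.706, 0.039, 0.706, -0.039]
contact_force: [-6.6, 0.7, 7.0]
gripper_width: -0.003
```

Emit:
{"method": "drive_tool", "body": {"plan": [[0.001,0,0,0],[0.001,0,0,0]]}}

```text
time: 27.15
tool_pos: [0.5339, -0.0365, 0.0946]
tool_rot: [0.706, 0.039, 0.707, -0.039]
contact_force: [-6.7, 1.5, 9.9]
gripper_width: -0.0
```

Emit:
{"method": "drive_tool", "body": {"plan": [[0.0005,0,0,0],[0.0005,0,0,0]]}}

```text
time: 27.35
tool_pos: [0.5339, -0.0366, 0.0943]
tool_rot: [0.706, 0.039, 0.707, -0.039]
contact_force: [-6.3, 1.7, 9.6]
gripper_width: -0.003
```

Emit:
{"method": "drive_tool", "body": {"plan": [[0.0003,0,0,0],[0.0003,0,0,0],[0.0003,0,0,0],[0.0003,0,0,0]]}}

```text
time: 27.75
tool_pos: [0.5339, -0.0365, 0.0941]
tool_rot: [0.706, 0.039, 0.707, -0.039]
contact_force: [-7.6, 0.8, 11.5]
gripper_width: -0.001
```

Emit:
{"method": "drive_tool", "body": {"plan": [[-0.001,0,0,0],[-0.002,0,0,0],[-0.003,0,0,0],[-0.004,0,0,0],[-0.005,0,0,0],[-0.007,0,0,0],[-0.01,0,0,0],[-0.02,0,0,0],[-0.05,0,0,0],[-0.09,0,-0.02,0],[-0.12,0,-0.06,0],[-0.12,0,-0.1,0]]}}

```text
time: 28.95
tool_pos: [0.4368, -0.0262, 0.2195]
tool_rot: [0.71, 0.038, 0.702, -0.039]
contact_force: [-0.3, -0.9, 0.9]
gripper_width: 0.003
```

```bash
python3 a.py | grep -v "np.float"|sed -n '1,1p;28,53p'; python3 - <<'E'
from h import *
t=viewer.grab_frame("top")[165:245,290:410].max(2)
for r in t[::2]: print("".join(" " if v>75 else "." if v>45 else "#" for v in r[::1]))
E
```

```text
t 28.95 fx [-0.1672 -0.0003] z 0.2195 F [-0.27 -0.88  0.9 ] grip 0.0
198                                                   
200                                                   
202                                                   
204                                                   
206                                                   
208                                                   
210                    ..                             
212                  .####.                           
214    .....         ######.                          
216    .  ..        .#######                         .
218        .        .#######        #.               .
220               . .....##.       .#.               .
222               ...              ##               ..
224  .....         ..              ##               ..
226  .###.                        .#.              ...
228  .  .#..                      .#                ..
230  .  .###.     #..##...        ##                ..
232   #.####.... .########        #.                ..
234   ######.....########.       .#      
[... 4502 characters left out ...]
          
      .##           ..                                               . .         ...                                    
     .##.          .#                                                . .         ..                                     
     .#.           ..                                                .#         ...                                     
    .##.          .#                                                ...         .##                                     
    .##           ..                                                .#           ##.                                    
    ##.          .#                                                 ..         ..###
```

```bash
python3 - <<'E'
from h import *
for u,v in((374,211),(376,212),(302,204)): print(tofx(ray("top",u,v,.06)).round(4))
from plant import manip; print(status.state()["time"]); print(manip.job_done())
E
```

```text
[ 0.0027 -0.0959]
[ 0.0006 -0.1015]
[-0.0008  0.1006]
29.1
the job is handed in; nothing more can be done
None
```

I rolled the black tube into the vee and pressed it against the end stop. Then I brought the hold-down arm onto it, clamped it, and handed the job in at 29.1 s with the gripper clear.

**How each step went:**
- **Rolling:** I pushed the tube along the deck with both open fingertips until it dropped into the vee. I then backed off, and the wrist view showed it seated.
- **End stop:** I pushed the tube's free end with the shut fingers. It stopped moving and the push rose to about 8 N, drag included.
- **Clamping:** I pulled the bar over from behind, then pressed it from above. The upward force reached about 9.5 to 11.5 N, plus 6 to 8 N sideways. Counting the upward part alone, I estimate about 20 to 25 N on the tube.

**Last checks:** In the top view the tube ends were at about y = -0.10 and +0.10 m, so it is at the stop within pixel error, and its centre is near x = 0. The side view showed the arm about level and still down after release.

**What disagreed or stayed unchecked:**
- The fingertips sit about 35 mm (open) or 15 to 23 mm (shut) behind the reported TCP, not 17 mm ahead of it. My first push passed over the tube without touching it, and I corrected for this.
- My first press from above missed the bar and passed in front of it, so I repeated it.
- I could not measure the force left on the tube after release. The hinge felt light, about 1.4 N at the bar, which suggests about 3.4 N kept on the tube, so the 3 N requirement may be only just met.
- I made no final check of the other things on the bench. I felt no unexpected contact.

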